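# Raise the probe ladder's carriage to its red rung and load it

## Robot

A 6-joint arm with a two-finger parallel gripper is mounted at the origin on a cart in front of the work surface, level with it; the furniture and walls round the work are solid. World frame = base frame: x ahead of the robot, y to its left, z up, the work surface at z = 0. Lengths are in m, angles in rad, forces in N, time in s.
With the tool pointing down it reaches from about 0.35 to 0.725 m from the base axis. Payload 4.3 kg.
Tool frame: the origin (TCP) lies between the finger pads; the fingertips stand 8 mm ahead of it and the grasp point (between the pads) lies 11 mm behind it; z points along the fingers, y is the line along which they close (so a half turn about z gives the same grasp; the last joint's range is limited). The gripper opens to 85 mm and grips with 20 to 120 N. Pads are 22 mm wide; open, the fingers measure 114 mm over their backs; the gripper's body (76 mm by 85 mm) begins 54 mm behind the grasp point. The pads swing forward as they close: fully open they stand 13 mm farther back than shut.
Start: joints at [-1.296, 0.377, 0.081, 1.274, 0, 1.46], TCP at [0.216, -0.533, 0.239] pointing down, gripper open.
Joint ranges: [-2.72, 2.72], [-0.84, 1.66], [-1.02, 1.22], [-1.77, 2.12], [-1.37, 1.28], [-3.14, 3.14]. Speed limits (rad/s): [2.57, 2.57, 3.14, 3.14, 3.14, 3.14].

## Interface

Orientations are given as a rotation vector (axis times angle).
In Python, from cell import status, grab_frame, camera_model, workorder gives the robot as it stands.
- The arm moves only by the shell command python3 -m crank 'ROWS' [FORCE]. ROWS is JSON, a list of rows, each an object of numbers: "gripper": the gripper's target within -1 to 1 (shut at 1, half-way at 0, fully open at -1); "dx", "dy", "dz": the shift along the world's x, y, z in mm; "roll": the turn about the world's z in rad. A call has exactly 10 rows; each row shifts and turns the commanded pose from where the row before left it; what a row does not reach is not made up. A row lasts 1/12 s, in which the tool goes at most 41.7 mm and 7.16 degrees, less where a joint would pass 70% of its speed; a pose out of reach is approached as far as the arm can. A call with a gripper value outside its range is refused whole. The fingers move at their own pace and stop on an object; FORCE is the grip in N (left out, the last holds). Time passes only in rows, so rows that do not move let the fingers close, or fill a call up. It gives the time, the measured TCP pose, the force, the opening and the grip force at its end, in the units of the state.
- status.get_obs(): the state, without advancing time (a new reading comes with each control period).
- grab_frame(name): name is "scene" or "top" or "wrist"; returns the picture (420x560x3 uint8, blue, green, red); there is no depth.
- camera_model(name): a dict with "fx", "fy", "cx", "cy" (pixels), "world_to_cam" (4x4, takes a point from world to camera coordinates); the wrist camera has in their place "mount" (4x4, takes a point from camera to tool coordinates, whose origin is the TCP and whose axes are the flange's). Camera axes: x right, y up, looking along -z (the intrinsics and any distortion apply to the point x, -y, -z); pixel columns grow to the right and rows downward; lengths in m; the calibration is good to about 2 mm. A picture is of the moment at which its call begins: read the wrist's pose just before it. camera_model takes no time and is no camera call.
- workorder.finish_job(): hands the job in; it is judged then, once.
The state is a dict: "time_s": time; "joints": joint angles; "joint_velocities": joint speeds; "joint_efforts": joint torques, N m; "tcp_pos": TCP position; "ee_rot": TCP orientation; "ft_force": force on the tool from outside, world axes, zero at the start; "moment": the same for the moment, N m; "finger_gap": finger opening in m; "gripper_force": force on a finger pad.
Only numpy, scipy, OpenCV 4.12 (cv2) and the standard library are available. Lean on these libraries where they do the work, as an engineer would, in place of code of your own. Each camera call takes 0.05 s, during which the arm holds its last target. There are 200 camera calls.

## Task

A marker was left lying across the leaning ladder: put it away in the grey pen tray first. Then pull the blue carriage up the ladder by its yellow tab until its pawl has just passed the red rung (not the rung above it), lower it gently so that it hangs locked on the red rung, and finally lay the grey air stone across the carriage in its cradle, against the two lips. Leave the other things where they are.

Things in the scene. Friction and masses are not known exactly. Their poses are not given: they have to be found in the camera images.
- stand: Fixed leaning ladder stand of aluminium, base 250 x 140 mm, 210 mm high over all. Origin under the middle of the base; its x axis points horizontally up-hill (the low end of the ladder looks to -x), y along the rungs, z up. The ladder's two rails (outer faces 112 mm apart) rise to +x at 32 degrees from horizontal. Five rungs, 10 mm thick and 40 mm apart, lie across between the rails, their tops 11 mm below the rails' upper faces; the third from below is red, the rest steel.
- red_rung (a point): Middle of the red rung (90 mm long along y). Axes as the stand's.
- carriage (a joint): How far the carriage (0.35 kg, slides down when let go) is raised along the slope, m; 0 = fully down (start), stop at 0.165. Its yellow gravity pawl, seen in the plate's slot, lets it move up freely and catches it on the way down: it hangs at 0.032, 0.072, 0.112 (red rung), 0.152. The pawl drops in about 5 mm above such a value; past a rung the carriage cannot come back below it.
- pawl (a joint): Angle of the carriage's gravity pawl, rad: 0 = hanging in its locking position, rising to about 0.5 while it is being lifted over a rung.
- tab (a point): The yellow grip tab on the blue carriage: an upright plate 12 mm thick along the slope, 46 mm wide along y, standing 36 mm out of the carriage plate; this point is 22 mm above the plate and 14 mm below the tab's upper edge. Axes: x up the slope (32 degrees above horizontal), y along the rungs, z square out of the slope. Pinch it across its 12 mm with the tool along -z; the fingers of a vertical tool foul the slope.
- cradle (a point): Where the centre line of the air stone belongs, in the carriage: 9.7 mm above the plate and 10 mm up-slope of the two lips (each 22 mm wide along y, centred at y = +44 and -44 mm, 18 mm high; free between them). Axes as the tab's. It lies 39 mm down-slope of the tab's middle (the free gap up to the tab's face is 33 mm) and moves with the carriage.
- marker_center (a point): Centre of the loose white and black marker pen, 135 mm long along its y axis, 17 mm thick. It starts lying level across the two rails, along the rungs, against the carriage's black bumpers (two, 16 mm wide, 48 mm to either side of the middle; between them it is free on both sides).
- pen_tray_in (a point): Centre of the inner floor (4 mm above the table) of the fixed grey open pen tray: outside 90 mm along x, 185 mm along y, 22 mm high, walls 4 mm.
- stone_center (a point): Centre of the loose grey air stone, a bar 169 mm long along its y axis and 19 mm thick, 85 g: round from y = -42 to +84 mm, a 20 mm square dark collar from -64 to -41 mm with flat underside, then a thin nozzle. z is up as it lies on the table at the start; it is best laid in the cradle with its flat underside on the carriage plate, either way round.
- dropper: Bystander: amber dropper bottle, 31 mm wide, 87 mm high; origin under its centre.
- tape: Bystander: roll of masking tape, 62 mm across, 20 mm high; origin under its centre.
- driver: Bystander: screwdriver with yellow handle, 150 mm long along y, 24 mm thick; origin under its centre.
- syringe: Bystander: syringe, 95 mm long along y, 46 mm wide at its flange, 17 mm high; origin under its centre.

How it is judged:
On the way, in this order (a step that is already met when the one before it is completed fails the run):
1. the marker lies in the pen tray, let go (x of marker_center in the frame of pen_tray_in between -0.035 and 0.035 m and y of marker_center in the frame of pen_tray_in between -0.03 and 0.03 m and z of marker_center in the frame of pen_tray_in below 0.016 m and contact force between the fingers and marker below 0.1 N), for 0.2 s.
2. the carriage hangs locked on the red rung, let go (value of joint carriage between 0.106 and 0.117 m and value of joint pawl below 0.1 rad and velocity of joint carriage between -0.01 and 0.01 m/s and contact force between the fingers and carriage below 0.1 N), for 0.2 s.
At the end, for the whole second after the job is handed in: The marker lies within the pen tray on its floor; the carriage hangs at rest on the red rung (0.106 to 0.117 m, pawl down within 0.1 rad); the air stone lies at rest in the cradle against both lips (centre within 6 to 8 mm of the cradle line, 25 mm sideways, within 0.1 rad of parallel) (x of marker_center in the frame of pen_tray_in between -0.035 and 0.035 m and y of marker_center in the frame of pen_tray_in between -0.03 and 0.03 m and z of marker_center in the frame of pen_tray_in below 0.016 m and value of joint carriage between 0.106 and 0.117 m and value of joint pawl below 0.1 rad and velocity of joint carriage between -0.01 and 0.01 m/s and x of stone_center in the frame of cradle between -0.006 and 0.008 m and y of stone_center in the frame of cradle between -0.025 and 0.025 m and z of stone_center in the frame of cradle between -0.006 and 0.006 m and angle between the y axis of stone_center and the y axis of cradle, either way round below 0.1 rad and linear speed of stone below 0.02 m/s); the robot touches nothing.
It fails at once if the carriage is dropped (slides down faster than 0.35 m/s) (velocity of joint carriage below -0.35 m/s).
It fails at once if the carriage is raised past the rung above the red one (value of joint carriage above 0.156 m).
It fails at once if a bystander is moved by more than 3 cm (distance of any of dropper, tape, driver, syringe from where it was at the start of the episode above 0.03 m).
It also fails if it takes over 62 s, if anything falls off the work surface, if the arm or the gripper's body presses on something with over 40 N, if the wrist force passes 120 N, or if a joint passes its speed limit or range.

## Working session

There is one attempt and no reset: what is moved stays moved. The work goes in short steps, Python scripts to look and compute and a shell command to move; the robot and the scene stay as the last step left them, time stands still between calls to the robot, and variables do not carry over. Pictures are saved under pics/ and viewed, at most 10 in all, crops included, and the job is handed in when it is done.

```bash
ls; mkdir -p pics; cat > h.py <<'E'
import numpy as np,cv2
from cell import status,grab_frame,camera_model
from scipy.spatial.transform import Rotation as R
def cam(name,obs=None):
    m=camera_model(name)
    if name=='wrist':
        o=obs or status.get_obs();T=np.eye(4);T[:3,:3]=R.from_rotvec(o['ee_rot']).as_matrix();T[:3,3]=o['tcp_pos']
        c2w=T@np.array(m['mount'])
    else: c2w=np.linalg.inv(np.array(m['world_to_cam']))
    return m,c2w
def ray(mc,u,v):
    m,c=mc;d=np.array([(u-m['cx'])/m['fx'],-(v-m['cy'])/m['fy'],-1.]);return c[:3,3],c[:3,:3]@d
def onz(mc,u,v,z):
    o,d=ray(mc,u,v);return o+d*(z-o[2])/d[2]
def tri(r1,r2):
    (a,d),(b,e)=r1,r2;s=np.linalg.lstsq(np.c_[d,-e],b-a,rcond=None)[0];p,q=a+d*s[0],b+e*s[1];return (p+q)/2,np.linalg.norm(p-q)
def proj(mc,p):
    m,c=mc;q=np.linalg.inv(c)@np.r_[p,1];return m['cx']+m['fx']*q[0]/-q[2],m['cy']-m['fy']*q[1]/-q[2]
E
python3 - <<'E'
from h import *
a=grab_frame('scene');b=grab_frame('top')
cv2.imwrite('pics/s0.png',a);cv2.imwrite('pics/t0.png',b)
for n in('scene','top','wrist'):
    m=camera_model(n);print(n,{k:(np.round(v,3).tolist()) for k,v in m.items() if not isinstance(v,str)})
print({k:np.round(v,3).tolist() for k,v in status.get_obs().items()})
E
```

```text
pics
scene {'fx': 453.765, 'fy': 453.765, 'cx': 281.996, 'cy': 207.543, 'world_to_cam': [[-0.831, -0.556, -0.001, 0.448], [0.427, -0.639, 0.64, -0.322], [-0.357, 0.531, 0.769, -0.741], [0.0, 0.0, 0.0, 1.0]]}
top {'fx': 399.06, 'fy': 399.06, 'cx': 274.552, 'cy': 213.498, 'world_to_cam': [[0.028, -1.0, -0.015, -0.019], [0.995, 0.026, 0.098, -0.541], [-0.097, -0.017, 0.995, -1.027], [0.0, 0.0, 0.0, 1.0]]}
wrist {'fx': 290.302, 'fy': 290.302, 'cx': 279.845, 'cy': 213.262, 'mount': [[-0.0, 0.956, 0.294, 0.075], [1.0, 0.001, -0.001, -0.001], [-0.001, 0.294, -0.956, -0.134], [0.0, 0.0, 0.0, 1.0]]}
{'time_s': 0.1, 'joints': [-1.296, 0.378, 0.08, 1.274, -0.0, 1.46], 'joint_velocities': [-0.001, 0.0, 0.002, -0.001, 0.002, 0.001], 'joint_efforts': [0.002, -46.469, 27.058, 0.012, -0.0, -0.0], 'tcp_pos': [0.216, -0.532, 0.238], 'ee_rot': [-3.082, -0.6, 0.0], 'ft_force': [0.17, 0.121, 0.039], 'moment': [-0.063, -0.02, -0.019], 'gripper_force': 0.0, 'finger_gap': 0.085}
```

View pics/s0.png

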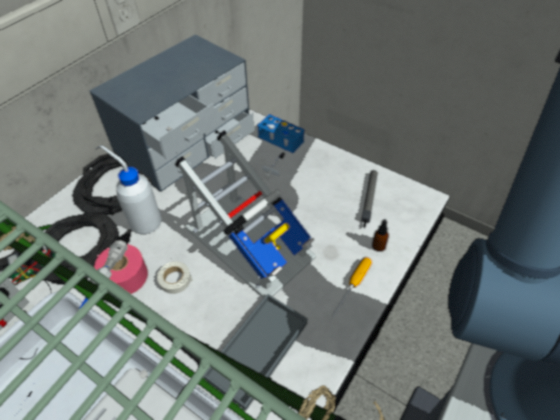

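View pics/t0.png

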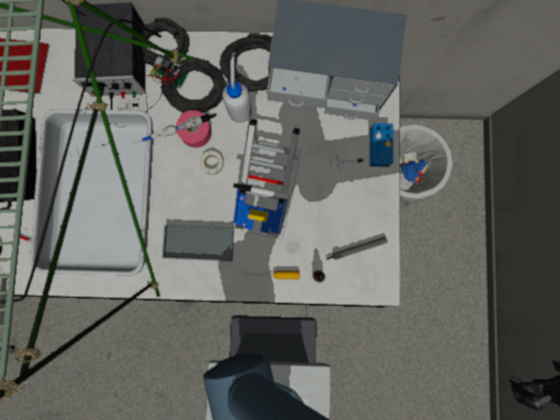

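The scene view shows the ladder (blue carriage about (275,240), red rung (243,205), yellow tab (275,234)). The tray is near (255,345) and the stone at (370,197). In the top view the tab is at (257,216), the red rung at (265,180), the tray at (198,240) and the stone runs from (330,256) to (386,238). Next I measure with colour masks and take an enlarged crop of the marker.

```bash
python3 - <<'E'
from h import *
a=cv2.imread('pics/s0.png');b=cv2.imread('pics/t0.png')
S,T=cam('scene'),cam('top')
def blobs(im,lo,hi,roi,n=2):
    x0,y0,x1,y1=roi;h=cv2.cvtColor(im,cv2.COLOR_BGR2HSV)[y0:y1,x0:x1]
    k=cv2.inRange(h,lo,hi);c,l,s,ce=cv2.connectedComponentsWithStats(k)
    i=sorted(range(1,c),key=lambda j:-s[j,4])[:n];return [(ce[j]+[x0,y0],s[j,4]) for j in i]
ys=blobs(a,(18,120,90),(34,255,255),(220,170,330,300));yt=blobs(b,(18,120,90),(34,255,255),(230,190,300,235))
rs=blobs(a,(0,130,60),(8,255,255),(215,180,280,225));rt=blobs(b,(0,130,60),(8,255,255),(235,165,295,195))
print(ys,yt,rs,rt)
print('tab',tri(ray(S,*ys[0][0]),ray(T,*yt[0][0])));print('red',tri(ray(S,*rs[0][0]),ray(T,*rt[0][0])))
print('driver h',[onz(T,*q,0.012) for q,_ in blobs(b,(18,120,90),(34,255,255),(265,262,310,290),1)])
# tray & stone dark regions in top
g=cv2.cvtColor(b,cv2.COLOR_BGR2GRAY)
for nm,roi,z,th in(('tray',(155,212,240,268),.022,110),('stone',(318,228,395,266),.0095,120)):
    x0,y0,x1,y1=roi;k=(g[y0:y1,x0:x1]<th).astype(np.uint8)
    cs=max(cv2.findContours(k,0,2)[0],key=cv2.contourArea);r=cv2.minAreaRect(cs);bx=cv2.boxPoints(r)+[x0,y0]
    print(nm,np.round(r[1],1),[np.round(onz(T,*q,z)[:2],3).tolist() for q in bx])
v=np.hstack([cv2.resize(b[115:245,215:315],(400,520),interpolation=cv2.INTER_CUBIC),cv2.resize(a[125:290,170:320],None,fx=2.6,fy=3.15,interpolation=cv2.INTER_CUBIC)[:520]])
cv2.imwrite('pics/c1.png',v)
E
```

```text
[(array([277.41791045, 234.06467662]), np.int32(201))] [(array([256.9125, 217.025 ]), np.int32(80))] [(array([243.81025641, 204.49230769]), np.int32(195))] [(array([265.2991453 , 179.47008547]), np.int32(117))]
tab (array([0.5235839 , 0.03665235, 0.11527426]), np.float64(0.0015737737545128852))
red (array([0.61394795, 0.01841772, 0.12093723]), np.float64(0.0005930361913100415))
driver h [array([ 0.38085325, -0.03944854,  0.012     ])]
tray [55. 76.] [[0.538, 0.293], [0.543, 0.09], [0.398, 0.085], [0.393, 0.285]]
stone [12.  63.2] [[0.448, -0.137], [0.505, -0.295], [0.475, -0.305], [0.418, -0.147]]
```

View pics/c1.png

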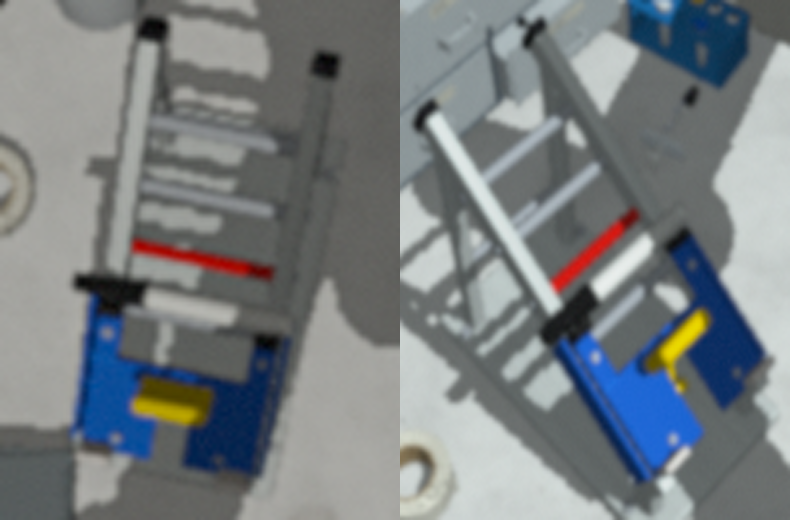

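The crop shows the marker's black cap at about (75–145, 285–300), with its white body running to about (290,325) just below the red rung and against the carriage's two bumpers. The yellow tab is near (170,400). Next I triangulate the marker ends and the tray.

```bash
python3 - <<'E'
from h import *
a=cv2.imread('pics/s0.png');b=cv2.imread('pics/t0.png')
S,T=cam('scene'),cam('top')
def sc(x,y):return 170+(x-400)/2.6,125+y/3.15
def tp(x,y):return 215+x/4,115+y/4
for n,s,t in(('capend',sc(548,328),tp(77,283)),('cap/white',sc(598,287),tp(145,298)),('redL',sc(556,288),tp(133,246)),('redR',sc(636,215),tp(271,272))):
    print(n,np.round(tri(ray(S,*s),ray(T,*t)),4) if 0 else [np.round(q,4) for q in tri(ray(S,*s),ray(T,*t))])
x0,y0,x1,y1=155,205,240,275
g=cv2.cvtColor(b,cv2.COLOR_BGR2GRAY);print(g[240,155:250:4],g[205:285:4,185])
for q in((165,222),(233,222),(233,258),(165,258)):print(np.round(onz(T,*q,.02)[:2],3))
E
```

```text
capend [array([0.5942, 0.0913, 0.1384]), np.float64(0.0005)]
cap/white [array([0.5849, 0.0498, 0.1388]), np.float64(0.0025)]
redL [array([0.6177, 0.0587, 0.1247]), np.float64(0.0047)]
redR [array([ 0.6062, -0.0244,  0.1178]), np.float64(0.0021)]
[166 167 123  85  89  90  89  89  91  89  88  90  89  90  89  91  89  91
  92  85 167 135 107  98] [166 165 162 163  99  85  89  88  89  92  89  91  62  60 166 167 168 167
 165 165]
[0.511 0.286]
[0.516 0.105]
[0.421 0.102]
[0.416 0.281]
```

```bash
python3 -m crank '[{"dx":15,"dy":28,"dz":4,"roll":0.051,"gripper":-0.2},{"dx":15,"dy":28,"dz":4,"roll":0.051,"gripper":-0.2},{"dx":15,"dy":28,"dz":4,"roll":0.051,"gripper":-0.2},{"dx":18,"dy":28,"dz":4,"roll":0.051,"gripper":-0.2},{"dx":18,"dy":28,"dz":4,"roll":0.051,"gripper":-0.2},{"dx":18,"dy":28,"dz":0,"roll":0.051,"gripper":-0.2},{"dx":18,"dy":28,"dz":0,"roll":0.051,"gripper":-0.2},{"dx":18,"dy":28,"dz":0,"roll":0.051,"gripper":-0.2},{"dx":18,"dy":28,"dz":0,"roll":0.051,"gripper":-0.2},{"dx":18,"dy":28,"dz":0,"roll":0.051,"gripper":-0.2}]' 50
python3 -m crank '[{"dx":20,"dy":28,"roll":0.051,"gripper":-0.2},{"dx":20,"dy":28,"roll":0.051,"gripper":-0.2},{"dx":20,"dy":28,"roll":0.051,"gripper":-0.2},{"dx":20,"dy":28,"roll":0.051,"gripper":-0.2},{"dx":20,"dy":28,"roll":0.051,"gripper":-0.2},{"dx":20,"dy":28,"roll":0.051,"gripper":-0.2},{"dx":20,"dy":27,"roll":0.051,"gripper":-0.2},{"dx":20,"dy":27,"roll":0.051,"gripper":-0.2},{"dx":20,"dy":27,"roll":0.051,"gripper":-0.2},{"dx":16,"dy":26,"roll":0.051,"gripper":-0.2}]'
python3 - <<'E'
from h import *
import time
o=status.get_obs();im=grab_frame('wrist');cv2.imwrite('pics/w1.png',im)
W=cam('wrist',o);print(o['tcp_pos'],R.from_rotvec(o['ee_rot']).as_matrix().round(3).tolist())
print('pred marker',proj(W,[.5825,.0235,.127]),'red',proj(W,[.612,.0175,.121]),'tab',proj(W,[.5236,.0367,.115]))
E
```

```text
time_s: 0.93
tcp_pos: [0.3872, -0.2513, 0.259]
ee_rot: [-2.83, -1.362, 0.0]
ft_force: [-0.3, -0.3, -0.3]
finger_gap: 0.0511
gripper_force: 0.0
[ 0.38717464 -0.25129194  0.25903961] [[0.624, 0.782, -0.0], [0.782, -0.624, 0.0], [0.0, -0.001, -1.0]]
pred marker (np.float64(249.53100416344705), np.float64(-323.7147949745936)) red (np.float64(293.26214106791076), np.float64(-342.7455097530052)) tab (np.float64(172.34179588042826), np.float64(-239.07624117108773))invalid input
```

View pics/w1.png

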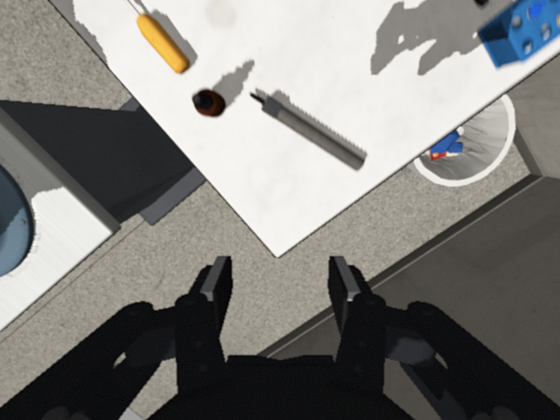

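The wrist view shows the stone from its nozzle at (255,95) to its round end at (362,163), and the dropper and driver clear of it. The second call was refused, probably because the rows left out dz, so I resend it with all the keys.

```bash
python3 -m crank '[{"dx":20,"dy":28,"dz":0,"roll":0.051,"gripper":-0.2},{"dx":20,"dy":28,"dz":0,"roll":0.051,"gripper":-0.2},{"dx":20,"dy":28,"dz":0,"roll":0.051,"gripper":-0.2},{"dx":20,"dy":28,"dz":0,"roll":0.051,"gripper":-0.2},{"dx":20,"dy":28,"dz":0,"roll":0.051,"gripper":-0.2},{"dx":20,"dy":28,"dz":0,"roll":0.051,"gripper":-0.2},{"dx":20,"dy":27,"dz":0,"roll":0.051,"gripper":-0.2},{"dx":20,"dy":27,"dz":0,"roll":0.051,"gripper":-0.2},{"dx":20,"dy":27,"dz":0,"roll":0.051,"gripper":-0.2},{"dx":16,"dy":26,"dz":0,"roll":0.051,"gripper":-0.2}]' 50
python3 - <<'E'
from h import *
im=cv2.imread('pics/w1.png')
class O(dict):pass
o={'tcp_pos':[0.38717464,-0.25129194,0.25903961],'ee_rot':[-2.83,-1.362,0.0]}
W=cam('wrist',o);print('stone ends',onz(W,253,93,.0095),onz(W,361,163,.0095))
o=status.get_obs();im=grab_frame('wrist');cv2.imwrite('pics/w2.png',im)
W=cam('wrist',o);print(o['tcp_pos'],R.from_rotvec(o['ee_rot']).as_matrix().round(3).tolist())
print('pred marker',proj(W,[.5825,.0235,.127]),'red',proj(W,[.612,.0175,.121]),'tab',proj(W,[.5236,.0367,.115]))
E
```

```text
time_s: 1.82
tcp_pos: [0.5837, 0.0235, 0.2587]
ee_rot: [-2.395, -2.033, 0.001]
ft_force: [0.5, -0.3, 0.3]
finger_gap: 0.0514
gripper_force: 0.0
stone ends [ 0.43087422 -0.14345471  0.0095    ] [ 0.48665786 -0.29717129  0.0095    ]
[0.58372222 0.02347279 0.25866262] [[0.163, 0.987, -0.001], [0.987, -0.163, -0.0], [-0.0, -0.001, -1.0]]
pred marker (np.float64(278.7930435190283), np.float64(206.92302133967723)) red (np.float64(309.7284985739219), np.float64(206.32847076991746)) tab (np.float64(217.83404472546385), np.float64(200.24862073382522))
```

View pics/w2.png

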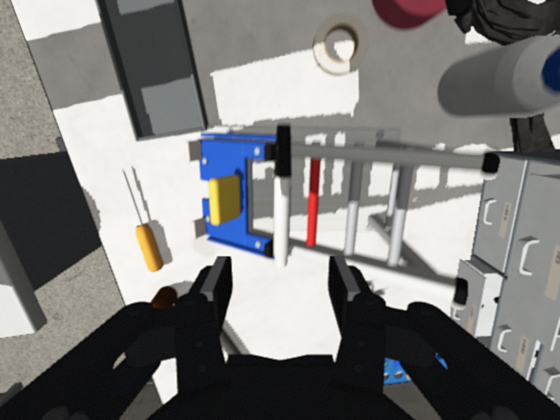

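The wrist view shows the marker from (283,126) to (281,266), the red rung from (316,158) to (311,246), the tab at (225,200) and the tray's near end at (135–210,130). Now I cast the rays.

```bash
python3 - <<'E'
from h import *
o=status.get_obs();W=cam('wrist',o)
for n,u,v,z in(('mA',283,126,.129),('mB',281,266,.129),('rA',316,158,.119),('rB',311,246,.119),('railAtop',491,162,.205),('railBtop',460,290,.205),('trayc1',138,138,.022),('trayc2',209,127,.022)):
    print(n,np.round(onz(W,u,v,z),4))
E
```

```text
mA [0.6    0.1008 0.129 ]
mB [ 0.5773 -0.032   0.129 ]
rA [0.6261 0.0678 0.119 ]
rB [ 0.6103 -0.0196  0.119 ]
railAtop [0.7277 0.0585 0.205 ]
railBtop [ 0.7101 -0.0333  0.205 ]
trayc1 [0.422  0.1143 0.022 ]
trayc2 [0.5116 0.1133 0.022 ]
```

```bash
python3 -m crank '[{"dx":3,"dy":6,"dz":-25,"roll":0,"gripper":0.15},{"dx":0,"dy":0,"dz":-30,"roll":0,"gripper":0.15},{"dx":0,"dy":0,"dz":-30,"roll":0,"gripper":0.15},{"dx":0,"dy":0,"dz":-15,"roll":0,"gripper":0.15},{"dx":0,"dy":0,"dz":-8,"roll":0,"gripper":0.15},{"dx":0,"dy":0,"dz":-6,"roll":0,"gripper":0.15},{"dx":0,"dy":0,"dz":-4,"roll":0,"gripper":0.15},{"dx":0,"dy":0,"dz":-4,"roll":0,"gripper":0.15},{"dx":0,"dy":0,"dz":-3,"roll":0,"gripper":0.15},{"dx":0,"dy":0,"dz":0,"roll":0,"gripper":0.15}]' 50
python3 - <<'E'
from h import *
cv2.imwrite('pics/w3.png',grab_frame('wrist'))
E
```

```text
time_s: 2.7
tcp_pos: [0.5862, 0.0279, 0.1346]
ee_rot: [2.398, 2.029, 0.001]
ft_force: [0.7, -0.3, 0.3]
finger_gap: 0.0363
gripper_force: 0.0
```

View pics/w3.png

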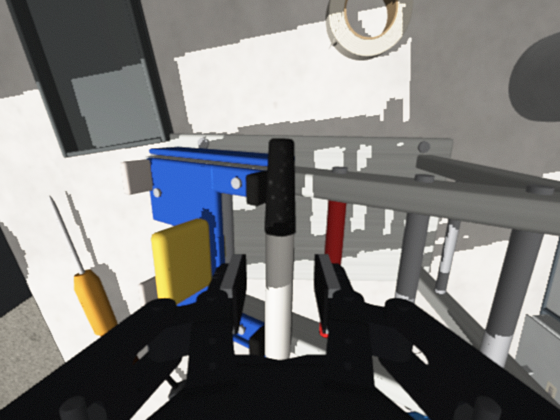

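The marker is centred between the fingers (axis at column 280, fingers at 237 and 322), with no contact. I close partly, dip, grip and lift.

```bash
python3 -m crank '[{"dx":0,"dy":0,"dz":0,"roll":0,"gripper":0.4},{"dx":0,"dy":0,"dz":0,"roll":0,"gripper":0.4},{"dx":0,"dy":0,"dz":-3,"roll":0,"gripper":0.4},{"dx":0,"dy":0,"dz":-3,"roll":0,"gripper":0.4},{"dx":0,"dy":0,"dz":0,"roll":0,"gripper":0.9},{"dx":0,"dy":0,"dz":0,"roll":0,"gripper":0.9},{"dx":0,"dy":0,"dz":0,"roll":0,"gripper":0.9},{"dx":0,"dy":0,"dz":0,"roll":0,"gripper":0.9},{"dx":0,"dy":0,"dz":0,"roll":0,"gripper":0.9},{"dx":0,"dy":0,"dz":5,"roll":0,"gripper":0.9}]' 30

```

```text
time_s: 3.58
tcp_pos: [0.585, 0.0281, 0.1325]
ee_rot: [-2.397, -2.029, 0.002]
ft_force: [-0.5, 0.4, -0.5]
finger_gap: 0.0137
gripper_force: 29.2
```

```bash
python3 -m crank '[{"dx":0,"dy":0,"dz":15,"roll":0,"gripper":0.9},{"dx":0,"dy":0,"dz":25,"roll":0,"gripper":0.9},{"dx":0,"dy":0,"dz":30,"roll":0,"gripper":0.9},{"dx":-10,"dy":15,"dz":0,"roll":0.02,"gripper":0.9},{"dx":-20,"dy":25,"dz":0,"roll":0.02,"gripper":0.9},{"dx":-20,"dy":30,"dz":0,"roll":0.02,"gripper":0.9},{"dx":-20,"dy":30,"dz":0,"roll":0.02,"gripper":0.9},{"dx":-20,"dy":30,"dz":0,"roll":0.02,"gripper":0.9},{"dx":-20,"dy":25,"dz":0,"roll":0.03,"gripper":0.9},{"dx":-9,"dy":10,"dz":0,"roll":0,"gripper":0.9}]' 30
python3 - <<'E'
from h import *
o=status.get_obs();im=grab_frame('wrist');cv2.imwrite('pics/w4.png',im);W=cam('wrist',o)
print(o['tcp_pos'],[np.round(proj(W,p)) for p in([.511,.1085,.022],[.422,.1085,.022],[.511,.29,.022])])
E
```

```text
time_s: 4.42
tcp_pos: [0.4641, 0.1955, 0.2038]
ee_rot: [-2.255, -2.185, 0.0]
ft_force: [-1.1, 0.7, -0.1]
finger_gap: 0.0137
gripper_force: 29.3
[0.46412026 0.1955312  0.20377918] [array([321., 264.]), array([247., 266.]), array([323., 103.])]
```

View pics/w4.png

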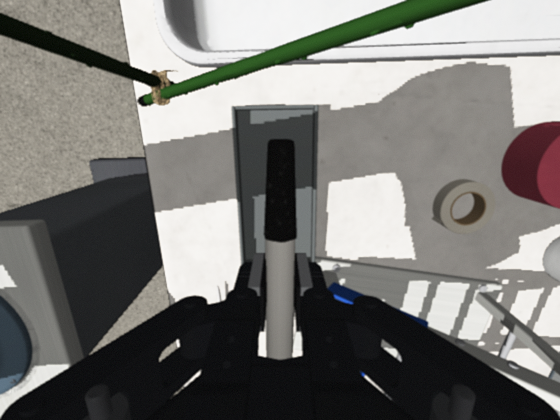

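The marker is held straight, and the tray's far edge is at row 107, columns 235–318, as predicted. I lower and release.

```bash
python3 -m crank '[{"dx":2,"dy":0,"dz":-25,"roll":0,"gripper":0.9},{"dx":0,"dy":0,"dz":-30,"roll":0,"gripper":0.9},{"dx":0,"dy":0,"dz":-35,"roll":0,"gripper":0.9},{"dx":0,"dy":0,"dz":-35,"roll":0,"gripper":0.9},{"dx":0,"dy":0,"dz":-25,"roll":0,"gripper":0.9},{"dx":0,"dy":0,"dz":-15,"roll":0,"gripper":0.9},{"dx":0,"dy":0,"dz":-9,"roll":0,"gripper":0.9},{"dx":0,"dy":0,"dz":-5,"roll":0,"gripper":0.9},{"dx":0,"dy":0,"dz":-2,"roll":0,"gripper":0.9},{"dx":0,"dy":0,"dz":0,"roll":0,"gripper":0.9}]' 30
```

```text
time_s: 5.3
tcp_pos: [0.4698, 0.1929, 0.0229]
ee_rot: [2.261, 2.18, 0.002]
ft_force: [0.5, -0.4, -0.9]
finger_gap: 0.0138
gripper_force: 29.3
```

```bash
python3 -m crank '[{"dx":0,"dy":0,"dz":-2,"roll":0,"gripper":0.9},{"dx":0,"dy":0,"dz":-1,"roll":0,"gripper":0.9},{"dx":0,"dy":0,"dz":0,"roll":0,"gripper":0.1},{"dx":0,"dy":0,"dz":0,"roll":0,"gripper":0.1},{"dx":0,"dy":0,"dz":0,"roll":0,"gripper":0.1},{"dx":0,"dy":0,"dz":0,"roll":0,"gripper":0.1},{"dx":0,"dy":0,"dz":0,"roll":0,"gripper":0.1},{"dx":0,"dy":0,"dz":5,"roll":0,"gripper":0.1},{"dx":0,"dy":0,"dz":20,"roll":0,"gripper":0.1},{"dx":0,"dy":0,"dz":35,"roll":0,"gripper":0.1}]' 30
python3 -m crank '[{"dx":0,"dy":0,"dz":40,"roll":0,"gripper":-0.6},{"dx":0,"dy":0,"dz":40,"roll":0.1,"gripper":-0.6},{"dx":0,"dy":0,"dz":40,"roll":0.12,"gripper":-0.6},{"dx":0,"dy":-10,"dz":20,"roll":0.12,"gripper":-0.6},{"dx":5,"dy":-20,"dz":0,"roll":0.12,"gripper":-0.6},{"dx":8,"dy":-25,"dz":0,"roll":0.12,"gripper":-0.6},{"dx":8,"dy":-25,"dz":0,"roll":0.12,"gripper":-0.6},{"dx":8,"dy":-25,"dz":0,"roll":0.12,"gripper":-0.6},{"dx":10,"dy":-25,"dz":0,"roll":0.12,"gripper":-0.6},{"dx":10,"dy":-24,"dz":0,"roll":0.12,"gripper":-0.6}]' 30
python3 - <<'E'
from h import *
S,T=cam('scene'),cam('top')
o=status.get_obs();im=grab_frame('wrist');s=grab_frame('scene');W=cam('wrist',o)
print(o['tcp_pos'],R.from_rotvec(o['ee_rot']).as_matrix().round(3).tolist())
print('tab pred',proj(W,[.5236,.0367,.115]))
cv2.imwrite('pics/w5.png',np.hstack([cv2.resize(im,(440,330)),cv2.resize(s[150:420,120:400],(342,330))]));cv2.imwrite('pics/w5f.png',im)
E
```

```text
time_s: 6.13
tcp_pos: [0.4655, 0.1921, 0.0771]
ee_rot: [-2.258, -2.178, 0.011]
ft_force: [0.4, -0.0, 0.1]
finger_gap: 0.0385
gripper_force: 0.0
time_s: 6.97
tcp_pos: [0.5179, 0.0377, 0.2198]
ee_rot: [0.839, 3.027, 0.0]
ft_force: [0.7, 0.2, -0.2]
finger_gap: 0.0684
gripper_force: 0.0
[0.5179011  0.03773285 0.21982375] [[-0.857, 0.515, 0.0], [0.515, 0.857, 0.0], [-0.0, 0.0, -1.0]]
tab pred (np.float64(281.9037016195708), np.float64(221.10184895612))
```

View pics/w5.png

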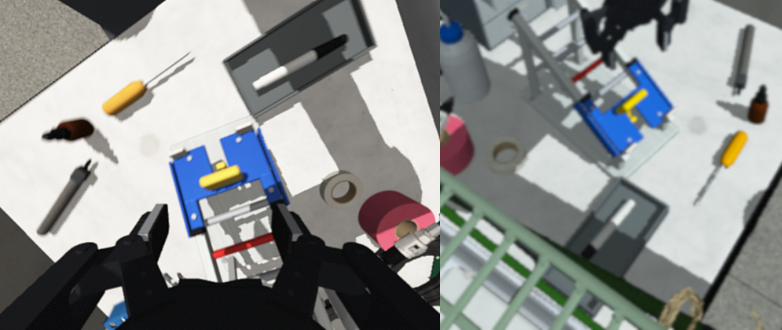

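The marker lies in the tray with the hand off it. Two pictures are left, so I locate the tab by its yellow mask across several views.

```bash
python3 - <<'E'
from h import *
def yb(im,roi):
    x0,y0,x1,y1=roi;k=cv2.inRange(cv2.cvtColor(im,cv2.COLOR_BGR2HSV)[y0:y1,x0:x1],(18,110,70),(34,255,255))
    c=max(cv2.findContours(k,0,2)[0],key=cv2.contourArea);r=cv2.minAreaRect(c)
    return np.array(r[0])+[x0,y0],r,cv2.boxPoints(r)+[x0,y0]
w5=cv2.imread('pics/w5f.png');w2=cv2.imread('pics/w2.png')
W5=cam('wrist');W2=cam('wrist',{'tcp_pos':[0.58372222,0.02347279,0.25866262],'ee_rot':[-2.395,-2.033,.001]})
a=yb(w5,(240,195,320,250));b=yb(w2,(200,165,250,230))
print(a[1],b[1]);print(tri(ray(W5,*a[0]),ray(W2,*b[0])))
S,T=cam('scene'),cam('top')
for n,r in(('scene',ray(S,277.4,234.1)),('top',ray(T,256.9,217))):print(n,tri(ray(W5,*a[0]),r))
for z in(.115,.125):print(z,onz(W5,*a[0],z),[np.round(onz(W5,*q,z)[:2],3) for q in a[2]])
h=cv2.inRange(cv2.cvtColor(w5,cv2.COLOR_BGR2HSV),(0,130,60),(8,255,255))[290:335,250:370]
m=cv2.moments(h,True);u,v=m['m10']/m['m00']+250,m['m01']/m['m00']+290;print('red',u,v,onz(W5,u,v,.12),tri(ray(W5,u,v),ray(T,265.3,179.5)))
E
```

```text
((39.042991638183594, 27.02035903930664), (28.99219512939453, 52.6702766418457), 70.34617614746094) ((24.172683715820312, 34.52585220336914), (46.60224914550781, 29.423137664794922), 88.21009063720703)
(array([0.52752193, 0.03182945, 0.10337654]), np.float64(0.003420423317841669))
scene (array([0.5280662 , 0.03050293, 0.10466287]), np.float64(0.0013922538071586916))
top (array([0.52123459, 0.03505495, 0.12776897]), np.float64(0.0015653553494207107))
0.115 [0.52434825 0.03222851 0.115     ] [array([0.507, 0.013]), array([0.516, 0.057]), array([0.542, 0.052]), array([0.533, 0.006])]
0.125 [0.52142292 0.03406332 0.125     ] [array([0.505, 0.015]), array([0.513, 0.058]), array([0.538, 0.053]), array([0.53 , 0.009])]
red 309.2597577388964 312.5962314939435 [0.6148277  0.01017726 0.12      ] (array([0.61075555, 0.01539017, 0.12903104]), np.float64(0.006724892569608094))
```

```bash
python3 -m crank '[{"dx":5,"dy":-4,"dz":0,"roll":0.1,"gripper":-0.6},{"dx":0,"dy":0,"dz":-5,"roll":0.1,"gripper":-0.6},{"dx":0,"dy":0,"dz":-15,"roll":0.1,"gripper":-0.6},{"dx":0,"dy":0,"dz":-20,"roll":0.074,"gripper":-0.6},{"dx":0,"dy":0,"dz":-25,"roll":0,"gripper":-0.6},{"dx":0,"dy":0,"dz":-20,"roll":0,"gripper":-0.6},{"dx":0,"dy":0,"dz":-12,"roll":0,"gripper":-0.6},{"dx":0,"dy":0,"dz":-6,"roll":0,"gripper":-0.6},{"dx":0,"dy":0,"dz":-5,"roll":0,"gripper":-0.6},{"dx":0,"dy":0,"dz":-2,"roll":0,"gripper":-0.6}]' 60
python3 - <<'E'
from h import *
print(status.get_obs()['tcp_pos']);im=grab_frame('wrist');cv2.imwrite('pics/w6.png',im[120:420])
E
```

```text
time_s: 7.9
tcp_pos: [0.5227, 0.0354, 0.1093]
ee_rot: [-0.271, -3.13, -0.0]
ft_force: [0.3, -0.4, 0.6]
finger_gap: 0.0682
gripper_force: 0.0
[0.52273959 0.03535513 0.10926856]
```

View pics/w6.png

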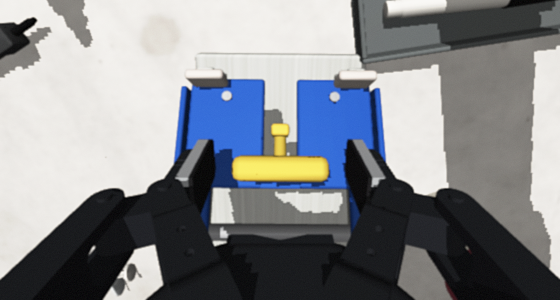

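The tab is centred between the pads (columns 233–328, pads at about 200 and 360), and the lips are at (205,75) and (355,75). I grip it.

```bash
python3 -m crank '[{"dx":0,"dy":0,"dz":-2,"roll":0,"gripper":-0.6},{"dx":0,"dy":0,"dz":0,"roll":0,"gripper":0.2},{"dx":0,"dy":0,"dz":0,"roll":0,"gripper":0.2},{"dx":0,"dy":0,"dz":0,"roll":0,"gripper":0.2},{"dx":0,"dy":0,"dz":0,"roll":0,"gripper":0.2},{"dx":0,"dy":0,"dz":0,"roll":0,"gripper":0.2},{"dx":0,"dy":0,"dz":0,"roll":0,"gripper":0.2},{"dx":0,"dy":0,"dz":0,"roll":0,"gripper":0.2},{"dx":0,"dy":0,"dz":0,"roll":0,"gripper":0.2},{"dx":0,"dy":0,"dz":0,"roll":0,"gripper":0.2}]' 60
```

```text
time_s: 8.78
tcp_pos: [0.5234, 0.0353, 0.1083]
ee_rot: [0.271, 3.128, 0.001]
ft_force: [-1.8, 1.7, 5.9]
finger_gap: 0.0446
gripper_force: 62.4
```

```bash
python3 -m crank '[{"dx":3.4,"dy":-0.6,"dz":2.1,"roll":0,"gripper":0.2},{"dx":5,"dy":-0.9,"dz":3.2,"roll":0,"gripper":0.2},{"dx":6.7,"dy":-1.2,"dz":4.2,"roll":0,"gripper":0.2},{"dx":6.7,"dy":-1.2,"dz":4.2,"roll":0,"gripper":0.2},{"dx":6.7,"dy":-1.2,"dz":4.3,"roll":0,"gripper":0.2},{"dx":6.7,"dy":-1.2,"dz":4.2,"roll":0,"gripper":0.2},{"dx":6.7,"dy":-1.2,"dz":4.3,"roll":0,"gripper":0.2},{"dx":6.7,"dy":-1.1,"dz":4.2,"roll":0,"gripper":0.2},{"dx":6.7,"dy":-1.1,"dz":4.2,"roll":0,"gripper":0.2},{"dx":3.4,"dy":-0.6,"dz":2.1,"roll":0,"gripper":0.2}]' 60
```

```text
time_s: 9.62
tcp_pos: [0.581, 0.0247, 0.1449]
ee_rot: [-0.271, -3.128, -0.0]
ft_force: [-6.0, 1.7, 5.1]
finger_gap: 0.0451
gripper_force: 62.6
```

```bash
python3 -m crank '[{"dx":5,"dy":-0.9,"dz":3.2,"roll":0,"gripper":0.2},{"dx":6.7,"dy":-1.2,"dz":4.2,"roll":0,"gripper":0.2},{"dx":6.7,"dy":-1.2,"dz":4.3,"roll":0,"gripper":0.2},{"dx":6.7,"dy":-1.2,"dz":4.2,"roll":0,"gripper":0.2},{"dx":6.7,"dy":-1.2,"dz":4.3,"roll":0,"gripper":0.2},{"dx":5,"dy":-0.9,"dz":3.2,"roll":0,"gripper":0.2},{"dx":3.3,"dy":-0.5,"dz":2.1,"roll":0,"gripper":0.2},{"dx":2.5,"dy":-0.4,"dz":1.5,"roll":0,"gripper":0.2},{"dx":0,"dy":0,"dz":0,"roll":0,"gripper":0.2},{"dx":0,"dy":0,"dz":0,"roll":0,"gripper":0.2}]' 60
python3 - <<'E'
from h import *
o=status.get_obs();d=np.array(o['tcp_pos'])-[.5234,.0353,.1083];c=np.radians(9.9)
print(d, d@[.848*np.cos(c),-.848*np.sin(c),.53], o['ft_force'])
im=grab_frame('wrist');s=grab_frame('scene');cv2.imwrite('pics/w7.png',im);cv2.imwrite('pics/s7.png',s)
# tab position in image vs tool before/after (grip slip)
for n,q in(('w6',cv2.imread('pics/w6.png')),('w7',im[120:])):
    k=cv2.inRange(cv2.cvtColor(q,cv2.COLOR_BGR2HSV)[:,150:400],(18,110,70),(34,255,255));c=max(cv2.findContours(k,0,2)[0],key=cv2.contourArea);print(n,cv2.boundingRect(c),cv2.minAreaRect(c))
E
```

```text
time_s: 10.45
tcp_pos: [0.6232, 0.0169, 0.1717]
ee_rot: [-0.271, -3.128, 0.001]
ft_force: [-5.7, 0.0, 4.8]
finger_gap: 0.0447
gripper_force: 62.5
[ 0.09978406 -0.0183864   0.06342327] 0.11965186958972028 [-5.72929942  0.01891079  4.76555786]
w6 (82, 123, 97, 59) ((130.27796936035156, 151.82130432128906), (96.16996765136719, 57.691986083984375), 0.9548413157463074)
w7 (82, 124, 97, 57) ((130.0, 152.0), (56.0, 96.0), 90.0)
```

```bash
python3 -m crank '[{"dx":1.3,"dy":-0.2,"dz":0.8,"roll":0,"gripper":0.2},{"dx":1.2,"dy":-0.2,"dz":0.8,"roll":0,"gripper":0.2},{"dx":0,"dy":0,"dz":0,"roll":0,"gripper":0.2},{"dx":-1.3,"dy":0.2,"dz":-0.8,"roll":0,"gripper":0.2},{"dx":-1.3,"dy":0.2,"dz":-0.8,"roll":0,"gripper":0.2},{"dx":-1.3,"dy":0.2,"dz":-0.8,"roll":0,"gripper":0.2},{"dx":-1.3,"dy":0.2,"dz":-0.8,"roll":0,"gripper":0.2},{"dx":-1.3,"dy":0.2,"dz":-0.8,"roll":0,"gripper":0.2},{"dx":-1.3,"dy":0.2,"dz":-0.8,"roll":0,"gripper":0.2},{"dx":0,"dy":0,"dz":0,"roll":0,"gripper":0.2}]' 60
python3 -m crank '[{"dx":-0.8,"dy":0.1,"dz":-0.5,"roll":0,"gripper":0.2},{"dx":-0.8,"dy":0.1,"dz":-0.5,"roll":0,"gripper":0.2},{"dx":0,"dy":0,"dz":0,"roll":0,"gripper":0.2},{"dx":0,"dy":0,"dz":0,"roll":0,"gripper":0.2},{"dx":0,"dy":0,"dz":0,"roll":0,"gripper":0.2},{"dx":0,"dy":0,"dz":0,"roll":0,"gripper":0.2},{"dx":0,"dy":0,"dz":0,"roll":0,"gripper":0.2},{"dx":0,"dy":0,"dz":0,"roll":0,"gripper":0.2},{"dx":0,"dy":0,"dz":0,"roll":0,"gripper":0.2},{"dx":0,"dy":0,"dz":0,"roll":0,"gripper":0.2}]' 60
```

```text
time_s: 11.38
tcp_pos: [0.6173, 0.018, 0.168]
ee_rot: [-0.271, -3.127, 0.0]
ft_force: [-5.4, 0.3, 3.8]
finger_gap: 0.0446
gripper_force: 62.4
time_s: 12.22
tcp_pos: [0.6168, 0.0181, 0.1677]
ee_rot: [-0.271, -3.129, 0.0]
ft_force: [-4.2, 0.6, 5.7]
finger_gap: 0.0444
gripper_force: 62.5
```

```bash
python3 -m crank '[{"dx":-0.8,"dy":0.1,"dz":-0.5,"roll":0,"gripper":0.2},{"dx":-0.8,"dy":0.1,"dz":-0.5,"roll":0,"gripper":0.2},{"dx":-0.8,"dy":0.1,"dz":-0.5,"roll":0,"gripper":0.2},{"dx":0,"dy":0,"dz":0,"roll":0,"gripper":0.2},{"dx":0,"dy":0,"dz":0,"roll":0,"gripper":0.2},{"dx":0,"dy":0,"dz":0,"roll":0,"gripper":0.2},{"dx":0,"dy":0,"dz":0,"roll":0,"gripper":0.2},{"dx":0,"dy":0,"dz":0,"roll":0,"gripper":0.2},{"dx":0,"dy":0,"dz":0,"roll":0,"gripper":0.2},{"dx":0,"dy":0,"dz":0,"roll":0,"gripper":0.2}]' 60
```

```text
time_s: 13.05
tcp_pos: [0.6167, 0.0181, 0.1676]
ee_rot: [0.271, 3.126, -0.0]
ft_force: [-1.3, 0.5, 9.0]
finger_gap: 0.0448
gripper_force: 62.8
```

The carriage is blocked at s ≈ 0.112, so it hangs locked on the red rung. I release it and go over the stone.

```bash
python3 -m crank '[{"dx":0,"dy":0,"dz":0,"roll":0,"gripper":-0.6},{"dx":0,"dy":0,"dz":0,"roll":0,"gripper":-0.6},{"dx":0,"dy":0,"dz":0,"roll":0,"gripper":-0.6},{"dx":0,"dy":0,"dz":0,"roll":0,"gripper":-0.6},{"dx":0,"dy":0,"dz":0,"roll":0,"gripper":-0.6},{"dx":0,"dy":0,"dz":0,"roll":0,"gripper":-0.6},{"dx":0,"dy":0,"dz":10,"roll":0,"gripper":-0.6},{"dx":0,"dy":0,"dz":25,"roll":0,"gripper":-0.6},{"dx":0,"dy":0,"dz":30,"roll":0,"gripper":-0.6},{"dx":0,"dy":0,"dz":30,"roll":0,"gripper":-0.6}]' 60
python3 -m crank '[{"dx":-15,"dy":-25,"dz":0,"roll":-0.105,"gripper":0},{"dx":-15,"dy":-26,"dz":0,"roll":-0.105,"gripper":0},{"dx":-15,"dy":-26,"dz":0,"roll":-0.105,"gripper":0},{"dx":-15,"dy":-27,"dz":0,"roll":-0.105,"gripper":0},{"dx":-15,"dy":-27,"dz":-10,"roll":-0.105,"gripper":0},{"dx":-15,"dy":-27,"dz":-15,"roll":-0.105,"gripper":0},{"dx":-15,"dy":-27,"dz":-15,"roll":-0.105,"gripper":0},{"dx":-15,"dy":-26,"dz":-15,"roll":-0.105,"gripper":0},{"dx":-14,"dy":-26,"dz":-10,"roll":-0.105,"gripper":0},{"dx":-14,"dy":-26,"dz":0,"roll":-0.105,"gripper":0}]' 60
python3 - <<'E'
from h import *
o=status.get_obs();im=grab_frame('wrist');W=cam('wrist',o);cv2.imwrite('pics/w8.png',im)
print(np.round(o['tcp_pos'],4),R.from_rotvec(o['ee_rot']).as_matrix().round(3)[:,0])
u,v=proj(W,[.46,-.2205,.0095]);print(u,v)
g=cv2.cvtColor(im,cv2.COLOR_BGR2GRAY);k=(g<110).astype(np.uint8);k[260:]=0
for c in cv2.findContours(k,0,2)[0]:
    if cv2.contourArea(c)>150:
        r=cv2.minAreaRect(c);print(np.round(r[0]),np.round(r[1]),round(r[2],1),[np.round(onz(W,*q,.0095)[:2],3).tolist() for q in cv2.boxPoints(r)])
t=grab_frame('top');cv2.imwrite('pics/t8.png',t)
cv2.imwrite('pics/v8.png',np.hstack([cv2.resize(im,(440,330)),cv2.resize(t[130:245,215:325],(316,330),interpolation=cv2.INTER_CUBIC)]))
E
```

```text
time_s: 13.88
tcp_pos: [0.6142, 0.0186, 0.2619]
ee_rot: [-0.271, -3.129, -0.0]
ft_force: [0.8, 0.5, 0.4]
finger_gap: 0.0685
gripper_force: 0.0
time_s: 14.72
tcp_pos: [0.4648, -0.2449, 0.1941]
ee_rot: [-1.808, -2.565, -0.0]
ft_force: [0.1, -0.3, -0.1]
finger_gap: 0.0424
gripper_force: 0.0
[ 0.4648 -0.2449  0.1941] [-0.336  0.942  0.003]
283.44072498934986 172.56328642222394
[464. 248.] [13. 18.] 26.6 [[0.686, -0.243], [0.685, -0.221], [0.701, -0.223], [0.702, -0.245]]
[ 36. 248.] [73. 22.] 0.0 [[0.173, -0.434], [0.171, -0.405], [0.252, -0.376], [0.256, -0.405]]
[279. 168.] [153.  18.] 90.0 [[0.419, -0.148], [0.436, -0.142], [0.494, -0.3], [0.474, -0.307]]
[240.  48.] [51. 33.] 63.4 [[0.35, -0.116], [0.374, -0.095], [0.407, -0.124], [0.383, -0.147]]
[550.  12.] [25. 17.] 90.0 [[0.633, 0.013], [0.648, 0.019], [0.66, 0.001], [0.645, -0.004]]
[90. 41.] [ 82. 180.] 90.0 [[0.154, -0.157], [0.313, -0.1], [0.331, -0.169], [0.159, -0.23]]
```

View pics/v8.png

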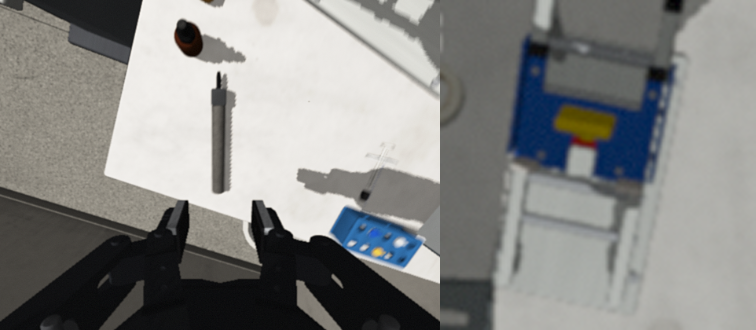

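The stone is aligned under the tool (column 279), and the top view shows the carriage hanging with the red rung in its slot. I descend and grip the stone on its round part, about 24 mm off centre.

```bash
python3 -m crank '[{"dx":0,"dy":0,"dz":-25,"roll":0,"gripper":0},{"dx":0,"dy":0,"dz":-35,"roll":0,"gripper":0},{"dx":0,"dy":0,"dz":-35,"roll":0,"gripper":0},{"dx":0,"dy":0,"dz":-35,"roll":0,"gripper":0},{"dx":0,"dy":0,"dz":-25,"roll":0,"gripper":0},{"dx":0,"dy":0,"dz":-15,"roll":0,"gripper":0},{"dx":0,"dy":0,"dz":-8,"roll":0,"gripper":0},{"dx":0,"dy":0,"dz":-3,"roll":0,"gripper":0},{"dx":0,"dy":0,"dz":0,"roll":0,"gripper":0},{"dx":0,"dy":0,"dz":0,"roll":0,"gripper":0}]' 60
python3 -m crank '[{"dx":0,"dy":0,"dz":0,"roll":0,"gripper":0.9},{"dx":0,"dy":0,"dz":0,"roll":0,"gripper":0.9},{"dx":0,"dy":0,"dz":0,"roll":0,"gripper":0.9},{"dx":0,"dy":0,"dz":0,"roll":0,"gripper":0.9},{"dx":0,"dy":0,"dz":0,"roll":0,"gripper":0.9},{"dx":0,"dy":0,"dz":0,"roll":0,"gripper":0.9},{"dx":0,"dy":0,"dz":0,"roll":0,"gripper":0.9},{"dx":0,"dy":0,"dz":10,"roll":0,"gripper":0.9},{"dx":0,"dy":0,"dz":25,"roll":0,"gripper":0.9},{"dx":0,"dy":0,"dz":35,"roll":0,"gripper":0.9}]' 60
```

```text
time_s: 15.65
tcp_pos: [0.4681, -0.245, 0.016]
ee_rot: [1.801, 2.571, 0.0]
ft_force: [-0.5, 0.0, 0.9]
finger_gap: 0.0428
gripper_force: 0.0
time_s: 16.48
tcp_pos: [0.4645, -0.2429, 0.0836]
ee_rot: [-1.8, -2.567, -0.0]
ft_force: [0.6, 0.0, -1.4]
finger_gap: 0.0164
gripper_force: 58.9
```

```bash
python3 - <<'E'
from h import *
im=cv2.imread('pics/w6.png');W=cam('wrist',{'tcp_pos':[.5227,.0354,.1093],'ee_rot':[-.271,-3.13,0]})
h=cv2.cvtColor(im,cv2.COLOR_BGR2HSV);y=cv2.inRange(h,(18,110,70),(34,255,255))[145:190,215:345]
n,l,s,c=cv2.connectedComponentsWithStats(y);i=1+s[1:,4].argmax();x0,y0,w,hh=s[i,:4];print('tab box',x0+215,y0+265,w,hh)
for z in(.12,.125,.13):
    print(z,[np.round(onz(W,u,v,z),4) for u,v in((x0+215,y0+265+hh/2),(x0+215+w,y0+265+hh/2))],'down/up edges',[np.round(onz(W,280,v,z)[:2],4) for v in(y0+265,y0+265+hh)])
for z in(.075,.08,.085):
    a,b=onz(W,205,195,z),onz(W,355,195,z);print(z,a,b,np.linalg.norm(a-b),(a+b)/2)
o=status.get_obs();q=grab_frame('wrist');cv2.imwrite('pics/w9.png',q);V=cam('wrist',o)
g=cv2.cvtColor(q,cv2.COLOR_BGR2GRAY)
for v in range(90,260,12):
    r=g[v,230:330];d=np.where(r<115)[0];print(v,(d.min()+230,d.max()+230,len(d)) if len(d) else None,end=' ')
E
```

```text
tab box 232 265 97 37
0.12 [array([0.5165, 0.0131, 0.12  ]), array([0.5246, 0.0591, 0.12  ])] down/up edges [array([0.5108, 0.0375]), array([0.5306, 0.0341])]
0.125 [array([0.5137, 0.0145, 0.125 ]), array([0.5214, 0.0586, 0.125 ])] down/up edges [array([0.5082, 0.038 ]), array([0.5273, 0.0346])]
0.13 [array([0.5109, 0.0159, 0.13  ]), array([0.5183, 0.0582, 0.13  ])] down/up edges [array([0.5057, 0.0384]), array([0.5239, 0.0352])]
0.075 [ 0.48044574 -0.00250331  0.075     ] [0.49583804 0.08555277 0.075     ] 0.08939125361994807 [0.48814189 0.04152473 0.075     ]
0.08 [ 0.4794793  -0.00099323  0.08      ] [0.49441476 0.08444938 0.08      ] 0.08673815929216509 [0.48694703 0.04172808 0.08      ]
0.085 [0.47851285 0.00051685 0.085     ] [0.49299148 0.083346   0.085     ] 0.08408506496438212 [0.48575217 0.04193142 0.085     ]
90 (np.int64(257), np.int64(298), 42) 102 (np.int64(255), np.int64(299), 45) 114 (np.int64(256), np.int64(299), 44) 126 (np.int64(256), np.int64(299), 44) 138 (np.int64(258), np.int64(298), 41) 150 (np.int64(259), np.int64(297), 39) 162 (np.int64(260), np.int64(297), 38) 174 (np.int64(260), np.int64(297), 38) 186 (np.int64(260), np.int64(297), 38) 198 (np.int64(261), np.int64(296), 36) 210 (np.int64(261), np.int64(296), 36) 222 (np.int64(262), np.int64(296), 35) 234 (np.int64(262), np.int64(296), 35) 246 (np.int64(263), np.int64(296), 34) 258 (np.int64(252), np.int64(308), 57)
```

```bash
python3 -m crank '[{"dx":0,"dy":0,"dz":35,"roll":0,"gripper":0.9},{"dx":0,"dy":0,"dz":38,"roll":0,"gripper":0.9},{"dx":0,"dy":10,"dz":38,"roll":0,"gripper":0.9},{"dx":15,"dy":30,"dz":34,"roll":-0.08,"gripper":0.9},{"dx":20,"dy":33,"dz":0,"roll":-0.08,"gripper":0.9},{"dx":20,"dy":34,"dz":0,"roll":-0.08,"gripper":0.9},{"dx":22,"dy":34,"dz":0,"roll":-0.08,"gripper":0.9},{"dx":20,"dy":34,"dz":0,"roll":-0.08,"gripper":0.9},{"dx":17,"dy":30,"dz":0,"roll":-0.08,"gripper":0.9},{"dx":15,"dy":24,"dz":0,"roll":-0.042,"gripper":0.9}]' 60
python3 - <<'E'
from h import *
V=cam('wrist',{'tcp_pos':[.4645,-.2429,.0836],'ee_rot':[-1.8,-2.567,0]})
for v in(130,135):
    p=onz(V,279,v,.079);print('collar inner edge from TCP',np.linalg.norm(p[:2]-[.4645,-.2429]))
q=grab_frame('wrist');cv2.imwrite('pics/w10.png',q);o=status.get_obs();V=cam('wrist',o);print(o['tcp_pos'])
for n,p in(('tabtop',[.6152,.0190,.1793]),('lipL',[.5822,.0250,.1372]),('cradle',[.5964,.0223,.1363])):print(n,proj(V,np.array(p)))
y=cv2.inRange(cv2.cvtColor(q,cv2.COLOR_BGR2HSV),(18,110,70),(34,255,255));y[300:]=0
for c in cv2.findContours(y,0,2)[0]:
    if cv2.contourArea(c)>60:print('yel',cv2.boundingRect(c))
g=cv2.cvtColor(q,cv2.COLOR_BGR2GRAY)
for v in range(90,250,40):
    d=np.where(g[v,230:330]<105)[0];print(v,d.min()+230,d.max()+230) if len(d) else 0
E
```

```text
time_s: 17.37
tcp_pos: [0.5947, -0.0166, 0.2262]
ee_rot: [2.407, 2.018, 0.002]
ft_force: [0.5, 0.8, -0.6]
finger_gap: 0.0161
gripper_force: 59.1
collar inner edge from TCP 0.0729242344067591
collar inner edge from TCP 0.0706982186395408
[ 0.59695369 -0.01266315  0.22583908]
tabtop (np.float64(299.69108535772983), np.float64(191.84470900540663))
lipL (np.float64(252.74103942905677), np.float64(179.59223206109453))
cradle (np.float64(271.3998990608485), np.float64(179.65975352965089))
yel (105, 209, 32, 50)
yel (297, 145, 34, 72)
90 257 329
130 257 329
170 260 329
210 231 329
```

```bash
python3 -m crank '[{"dx":-4,"dy":0,"dz":-5,"roll":0,"gripper":0.9},{"dx":0,"dy":0,"dz":-5,"roll":0,"gripper":0.9},{"dx":0,"dy":0,"dz":-5,"roll":0,"gripper":0.9},{"dx":0,"dy":0,"dz":-5,"roll":0,"gripper":0.9},{"dx":0,"dy":0,"dz":0,"roll":0,"gripper":0.9},{"dx":0,"dy":0,"dz":0,"roll":0,"gripper":0.9},{"dx":0,"dy":0,"dz":0,"roll":0,"gripper":0.9},{"dx":0,"dy":0,"dz":0,"roll":0,"gripper":0.9},{"dx":0,"dy":0,"dz":0,"roll":0,"gripper":0.9},{"dx":0,"dy":0,"dz":0,"roll":0,"gripper":0.9}]' 60
python3 - <<'E'
from h import *
o=status.get_obs();V=cam('wrist',o);q=grab_frame('wrist');cv2.imwrite('pics/w11.png',q);print(o['tcp_pos'],R.from_rotvec(o['ee_rot']).as_matrix()[:,0])
h=cv2.cvtColor(q,cv2.COLOR_BGR2HSV);y=cv2.inRange(h,(18,110,70),(34,255,255));y[300:]=0;y[:,:200]=0
c=max(cv2.findContours(y,0,2)[0],key=cv2.contourArea);x0,y0,w,hh=cv2.boundingRect(c);print('yel',x0,y0,w,hh,cv2.minAreaRect(c))
# predicted corners of tab: tab point + s,y,n
c9=np.radians(-9.9);X=np.array([np.cos(c9)*.848,np.sin(c9)*.848,.53]);Y=np.array([-np.sin(c9),np.cos(c9),0]);Z=np.cross(X,Y)
P=np.array([.6226,.0177,.1674])
for s in(-.006,.006):
  for yy in(-.023,.023):
    for n in(.014,-.022):print(s,yy,n,np.round(proj(V,P+X*s+Y*yy+Z*n)),end=' ')
print()
cr=P-.039*X-.0123*Z;print('cradle',cr)
for yy in(-.044,.044):
  for n in(-.0097,.0083):print('lip inner',yy,n,np.round(proj(V,cr-.01*X+Y*yy+Z*n)))
b=cv2.inRange(h,(100,120,50),(125,255,255));b[300:]=0
ys,xs=np.where(b>0);print('blue',xs.min(),xs.max(),ys.min(),ys.max())
for v in(150,180,200):
    print(v,[(int(u),q[v,u].tolist()) for u in range(236,345,6)])
E
```

```text
time_s: 18.25
tcp_pos: [0.5901, -0.0194, 0.2056]
ee_rot: [2.406, 2.02, 0.001]
ft_force: [0.5, -0.3, -0.5]
finger_gap: 0.0161
gripper_force: 59.1
[ 0.59012853 -0.01942323  0.20557818] [1.73241704e-01 9.84879339e-01 2.09869395e-05]
yel 303 143 40 84 ((322.1278076171875, 184.41024780273438), (38.13763427734375, 83.70913696289062), 1.7899105548858643)
-0.006 -0.023 0.014 [302. 223.] -0.006 -0.023 -0.022 [326. 208.] -0.006 0.023 0.014 [304. 144.] -0.006 0.023 -0.022 [329. 140.] 0.006 -0.023 0.014 [321. 226.] 0.006 -0.023 -0.022 [343. 211.] 0.006 0.023 0.014 [324. 144.] 0.006 0.023 -0.022 [347. 141.] 
cradle [0.59644239 0.02226523 0.1362996 ]
lip inner -0.044 -0.0097 [275. 226.]
lip inner -0.044 0.0083 [261. 233.]
lip inner 0.044 -0.0097 [274. 108.]
lip inner 0.044 0.0083 [259. 107.]
blue 285 440 66 284
150 [(236, [228, 231, 231]), (242, [228, 232, 231]), (248, [227, 231, 231]), (254, [207, 211, 210]), (260, [27, 29, 31]), (266, [45, 49, 50]), (272, [49, 52, 54]), (278, [48, 53, 54]), (284, [47, 49, 51]), (290, [48, 50, 51]), (296, [31, 37, 40]), (302, [91, 40, 16]), (308, [38, 104, 124]),
[... 288 characters left out ...]
52, 53]), (278, [45, 48, 50]), (284, [49, 53, 54]), (290, [45, 48, 49]), (296, [35, 38, 34]), (302, [42, 53, 203]), (308, [40, 108, 128]), (314, [45, 117, 139]), (320, [42, 111, 131]), (326, [33, 92, 111]), (332, [32, 89, 107]), (338, [31, 89, 105]), (344, [91, 41, 20])]
200 [(236, [232, 235, 235]), (242, [231, 235, 235]), (248, [231, 235, 234]), (254, [229, 232, 232]), (260, [151, 149, 149]), (266, [43, 47, 47]), (272, [50, 52, 55]), (278, [50, 54, 55]), (284, [38, 41, 41]), (290, [41, 43, 46]), (296, [33, 37, 39]), (302, [151, 91, 73]), (308, [39, 108, 128]), (314, [45, 118, 140]), (320, [38, 102, 122]), (326, [34, 92, 108]), (332, [36, 93, 110]), (338, [32, 89, 105]), (344, [91, 42, 21])]
```

The tab's predicted and measured outlines agree within about 1 mm. I lower the stone to just above the cradle.

```bash
python3 -m crank '[{"dx":1.3,"dy":3,"dz":0,"roll":0,"gripper":0.9},{"dx":0,"dy":3,"dz":-5,"roll":0,"gripper":0.9},{"dx":0,"dy":0,"dz":-8,"roll":0,"gripper":0.9},{"dx":0,"dy":0,"dz":-10,"roll":0,"gripper":0.9},{"dx":0,"dy":0,"dz":-10,"roll":0,"gripper":0.9},{"dx":0,"dy":0,"dz":-8,"roll":0,"gripper":0.9},{"dx":0,"dy":0,"dz":-5,"roll":0,"gripper":0.9},{"dx":0,"dy":0,"dz":-4,"roll":0,"gripper":0.9},{"dx":0,"dy":0,"dz":-2,"roll":0,"gripper":0.9},{"dx":0,"dy":0,"dz":0,"roll":0,"gripper":0.9}]' 60
python3 -m crank '[{"dx":0,"dy":0,"dz":0,"roll":0,"gripper":0.9},{"dx":0,"dy":0,"dz":0,"roll":0,"gripper":0.9},{"dx":0,"dy":0,"dz":0,"roll":0,"gripper":0.9},{"dx":0,"dy":0,"dz":0,"roll":0,"gripper":0.9},{"dx":0,"dy":0,"dz":0,"roll":0,"gripper":0.9},{"dx":0,"dy":0,"dz":0,"roll":0,"gripper":0.9},{"dx":0,"dy":0,"dz":0,"roll":0,"gripper":0.9},{"dx":0,"dy":0,"dz":0,"roll":0,"gripper":0.9},{"dx":0,"dy":0,"dz":0,"roll":0,"gripper":0.9},{"dx":0,"dy":0,"dz":0,"roll":0,"gripper":0.9}]' 60
```

```text
time_s: 19.13
tcp_pos: [0.5908, -0.0134, 0.1531]
ee_rot: [-2.406, -2.02, 0.001]
ft_force: [-1.2, 0.3, 0.8]
finger_gap: 0.0162
gripper_force: 59.2
time_s: 19.97
tcp_pos: [0.5912, -0.0134, 0.1533]
ee_rot: [2.406, 2.02, -0.0]
ft_force: [-1.8, -0.9, 0.9]
finger_gap: 0.0164
gripper_force: 59.2
```

```bash
python3 -m crank '[{"dx":0,"dy":0,"dz":-1,"roll":0,"gripper":0.9},{"dx":0,"dy":0,"dz":-1,"roll":0,"gripper":0.9},{"dx":0,"dy":0,"dz":-1,"roll":0,"gripper":0.9},{"dx":0,"dy":0,"dz":0,"roll":0,"gripper":0.9},{"dx":0,"dy":0,"dz":0,"roll":0,"gripper":0.9},{"dx":0,"dy":0,"dz":0,"roll":0,"gripper":0.9},{"dx":0,"dy":0,"dz":0,"roll":0,"gripper":0.9},{"dx":0,"dy":0,"dz":0,"roll":0,"gripper":0.9},{"dx":0,"dy":0,"dz":0,"roll":0,"gripper":0.9},{"dx":0,"dy":0,"dz":0,"roll":0,"gripper":0.9}]' 60
```

```text
time_s: 20.8
tcp_pos: [0.5914, -0.0134, 0.1524]
ee_rot: [2.405, 2.019, 0.002]
ft_force: [-7.3, -0.1, 11.9]
finger_gap: 0.0165
gripper_force: 60.6
```

The force is square to the slope, so a fingertip or the collar touches the plate. I back off a little, and open while rising.

```bash
python3 -m crank '[{"dx":0,"dy":0,"dz":1.5,"roll":0,"gripper":0.9},{"dx":0,"dy":0,"dz":0.5,"roll":0,"gripper":0.9},{"dx":0,"dy":0,"dz":0.5,"roll":0,"gripper":0.5},{"dx":0,"dy":0,"dz":1,"roll":0,"gripper":0.4},{"dx":0,"dy":0,"dz":2,"roll":0,"gripper":0.35},{"dx":0,"dy":0,"dz":1,"roll":0,"gripper":0.3},{"dx":0,"dy":0,"dz":1,"roll":0,"gripper":0.3},{"dx":0,"dy":0,"dz":0,"roll":0,"gripper":0.3},{"dx":0,"dy":0,"dz":0,"roll":0,"gripper":0.3},{"dx":0,"dy":0,"dz":0,"roll":0,"gripper":0.3}]' 40
python3 -m crank '[{"dx":0,"dy":0,"dz":4,"roll":0,"gripper":0.3},{"dx":0,"dy":0,"dz":8,"roll":0,"gripper":0.3},{"dx":0,"dy":0,"dz":15,"roll":0,"gripper":0.3},{"dx":0,"dy":0,"dz":20,"roll":0,"gripper":0.3},{"dx":0,"dy":0,"dz":0,"roll":0,"gripper":0.3},{"dx":0,"dy":0,"dz":0,"roll":0,"gripper":0.3},{"dx":0,"dy":0,"dz":0,"roll":0,"gripper":0.3},{"dx":0,"dy":0,"dz":0,"roll":0,"gripper":0.3},{"dx":0,"dy":0,"dz":0,"roll":0,"gripper":0.3},{"dx":0,"dy":0,"dz":0,"roll":0,"gripper":0.3}]' 40
python3 - <<'E'
from h import *
o=status.get_obs();V=cam('wrist',o);q=grab_frame('wrist');cv2.imwrite('pics/w12.png',q);print(o['tcp_pos'],o['ft_force'])
h=cv2.cvtColor(q,cv2.COLOR_BGR2HSV);y=cv2.inRange(h,(18,110,70),(34,255,255));y[300:]=0;y[:,:200]=0
c=max(cv2.findContours(y,0,2)[0],key=cv2.contourArea);print('yel',cv2.boundingRect(c))
c9=np.radians(-9.9);X=np.array([np.cos(c9)*.848,np.sin(c9)*.848,.53]);Y=np.array([-np.sin(c9),np.cos(c9),0]);Z=np.cross(X,Y)
P=np.array([.6226,.0177,.1674]);cr=P-.039*X-.0123*Z
for s in(-.006,.006):print('tab',np.round(proj(V,P+X*s+Z*(.014 if s<0 else -.022))))
g=h[:,:,2].astype(int);S=h[:,:,1]
for yy in(-.07,-.02,0,.02,.04,.06):
    c0=np.array(proj(V,cr+Y*yy));w=290.3/np.linalg.norm(V[1][:3,3]-(cr+Y*yy))*.0095;v=int(round(c0[1]))
    print(yy,'pred centre',np.round(c0),'half',round(w,1),[(u,int(g[v,u]),int(S[v,u])) for u in range(int(c0[0])-26,int(c0[0])+30,4)] if 0<=v<420 else '')
E
```

```text
time_s: 21.63
tcp_pos: [0.5913, -0.0133, 0.1576]
ee_rot: [2.406, 2.02, 0.0]
ft_force: [-0.9, -0.0, 0.9]
finger_gap: 0.0297
gripper_force: 0.0
time_s: 22.47
tcp_pos: [0.5907, -0.0132, 0.2039]
ee_rot: [-2.405, -2.019, 0.002]
ft_force: [-0.1, -0.5, -0.1]
finger_gap: 0.03
gripper_force: 0.0
[ 0.59065401 -0.01324789  0.20391542] [-0.14083259 -0.50277657 -0.11360793]
yel (304, 154, 40, 84)
tab [304. 196.]
tab [346. 187.]
-0.07 pred centre [280. 272.] half 12.0 [(253, 224, 13), (257, 242, 6), (261, 243, 5), (265, 105, 27), (269, 115, 27), (273, 104, 20), (277, 102, 23), (281, 70, 25), (285, 42, 24), (289, 244, 5), (293, 240, 6), (297, 237, 5), (301, 240, 5), (305, 243, 6)]
-0.02 pred centre [280. 210.] half 13.1 [(253, 233, 5), (257, 202, 1), (261, 202, 3), (265, 110, 25), (269, 120, 23), (273, 114, 25), (277, 102, 25), (281, 84, 18), (285, 62, 29), (289, 64, 139), (293, 86, 196), (297, 220, 194), (301, 219, 198), (305, 110, 195)]
0 pred centre [280. 183.] half 13.4 [(253, 236, 3), (257, 205, 1), (261, 201, 3), (265, 48, 27), (269, 46, 17), (273, 49, 31), (277, 52, 20), (281, 55, 19), (285, 51, 25), (289, 103, 12), (293, 240, 3), (297, 188, 19), (301, 113, 205), (305, 102, 178)]
0.02 pred centre [280. 154.] half 13.6 [(253, 234, 4), (257, 209, 0), (261, 197, 1), (265, 43, 24), (269, 51, 25), (273, 54, 19), (277, 55, 23), (281, 52, 34), (285, 51, 25), (289, 41, 25), (293, 92, 200), (297, 90, 201), (301, 91, 202), (305, 90, 204)]
0.04 pred centre [280. 123.] half 13.7 [(253, 249, 7), (257, 119, 15), (261, 34, 0), (265, 33, 8), (269, 35, 15), (273, 36, 7), (277, 36, 14), (281, 36, 7), (285, 31, 8), (289, 34, 0), (293, 29, 18), (297, 91, 202), (301, 93, 200), (305, 90, 198)]
0.06 pred centre [279.  91.] half 13.6 [(253, 248, 5), (257, 240, 6), (261, 217, 13), (265, 248, 5), (269, 241, 8), (273, 8, 32), (277, 11, 0), (281, 34, 165), (285, 85, 207), (289, 87, 196), (293, 84, 197), (297, 81, 198), (301, 79, 197), (305, 77, 202)]
```

The stone appears parallel and between the lips and the tab. I retract and verify with the fixed cameras.

```bash
python3 -m crank '[{"dx":0,"dy":0,"dz":30,"roll":0,"gripper":0.3},{"dx":0,"dy":-10,"dz":30,"roll":0,"gripper":0.3},{"dx":-10,"dy":-25,"dz":10,"roll":0,"gripper":0.3},{"dx":-15,"dy":-35,"dz":0,"roll":0,"gripper":0.3},{"dx":-15,"dy":-35,"dz":0,"roll":0,"gripper":0.3},{"dx":-15,"dy":-35,"dz":0,"roll":0,"gripper":0.3},{"dx":-15,"dy":-35,"dz":0,"roll":0,"gripper":0.3},{"dx":-15,"dy":-35,"dz":0,"roll":0,"gripper":0.3},{"dx":-15,"dy":-35,"dz":0,"roll":0,"gripper":0.3},{"dx":-15,"dy":-25,"dz":0,"roll":0,"gripper":0.3}]' 40
python3 - <<'E'
from h import *
s=grab_frame('scene');t=grab_frame('top');cv2.imwrite('pics/s13.png',s);cv2.imwrite('pics/t13.png',t)
c9=np.radians(-9.9);X=np.array([np.cos(c9)*.848,np.sin(c9)*.848,.53]);Y=np.array([-np.sin(c9),np.cos(c9),0]);Z=np.cross(X,Y)
P=np.array([.6226,.0177,.1674]);cr=P-.039*X-.0123*Z
for n,im in(('scene',s),('top',t)):
    C=cam(n);h=cv2.cvtColor(im,cv2.COLOR_BGR2HSV);p0=np.array(proj(C,cr));p1=np.array(proj(C,P))
    y=cv2.inRange(h,(18,110,70),(34,255,255))
    nn,l,st,ce=cv2.connectedComponentsWithStats(y);print(n,'tab pred',np.round(p1,1),[(np.round(ce[i],1).tolist(),st[i].tolist()) for i in range(1,nn) if st[i,4]>30])
    for yy in(-.075,-.02,0,.02,.045):
        print(yy,np.round(proj(C,cr+Y*yy),1),end=' ')
        for a in np.arange(-.024,.025,.004):
            u,v=np.round(proj(C,cr+Y*yy+a*X)).astype(int);print(f"{a*1e3:.0f}:{h[v,u,2]}/{h[v,u,1]}",end=' ')
        print()
E
```

```text
time_s: 23.35
tcp_pos: [0.4751, -0.286, 0.2744]
ee_rot: [2.407, 2.018, -0.001]
ft_force: [0.5, -0.1, 0.8]
finger_gap: 0.0304
gripper_force: 0.0
scene tab pred [238.4 185.7] [([238.8, 185.9], [228, 174, 23, 29, 197]), ([360.1, 271.5], [349, 257, 23, 30, 334]), ([22.2, 273.0], [17, 268, 12, 11, 39])]
-0.075 [277.7 182.9] -24:205/9 -20:202/8 -16:205/9 -12:203/10 -8:102/10 -4:50/10 0:47/11 4:46/17 8:64/8 12:179/9 16:201/9 20:196/9 24:178/10 
-0.02 [257.2 198.5] -24:201/8 -20:205/9 -16:168/21 -12:114/94 -8:77/169 -4:47/16 0:48/5 4:50/10 8:47/22 12:90/204 16:97/218 20:96/228 24:98/213 
0 [249.4 204.4] -24:192/13 -20:193/12 -16:193/15 -12:192/15 -8:149/14 -4:52/15 0:50/15 4:47/11 8:53/19 12:156/18 16:172/19 20:198/6 24:199/8 
0.02 [241.5 210.5] -24:104/17 -20:107/14 -16:119/77 -12:173/180 -8:164/183 -4:79/16 0:68/8 4:52/10 8:47/11 12:85/201 16:96/220 20:97/237 24:97/223 
0.045 [231.3 218.3] -24:101/15 -20:122/15 -16:159/13 -12:108/5 -8:82/0 -4:40/32 0:41/25 4:39/33 8:41/25 12:65/153 16:94/231 20:96/226 24:97/231 
top tab pred [265.  172.2] [([264.9, 172.6], [255, 167, 20, 12, 167]), ([286.3, 274.5], [274, 271, 26, 8, 194])]
-0.075 [294.2 191.8] -24:166/6 -20:170/8 -16:163/9 -12:83/15 -8:40/6 -4:41/12 0:40/26 4:73/10 8:127/8 12:171/7 16:168/6 20:167/8 24:168/9 
-0.02 [271.5 187.3] -24:145/11 -20:125/12 -16:93/5 -12:75/3 -8:42/30 -4:43/30 0:45/23 4:44/23 8:63/166 12:79/213 16:80/255 20:81/236 24:72/57 
0 [263.3 185.6] -24:146/9 -20:118/9 -16:92/6 -12:63/12 -8:46/22 -4:43/24 0:42/24 4:46/17 8:85/6 12:109/54 16:96/252 20:93/255 24:94/255 
0.02 [255.1 184. ] -24:146/9 -20:133/12 -16:104/7 -12:112/20 -8:45/11 -4:45/23 0:42/24 4:40/0 8:57/107 12:80/242 16:82/255 20:76/154 24:68/53 
0.045 [244.8 181.9] -24:91/8 -20:86/6 -16:89/17 -12:59/22 -8:29/18 -4:33/23 0:37/14 4:31/25 8:28/9 12:70/189 16:80/236 20:80/252 24:83/221
```

The fixed views suggest the stone may sit a little high, so I triangulate its centre line more finely at several places.

```bash
cat > st.py <<'E'
from h import *
c9=np.radians(-9.9);X=np.array([np.cos(c9)*.848,np.sin(c9)*.848,.53]);Y=np.array([-np.sin(c9),np.cos(c9),0]);Z=np.cross(X,Y)
P=np.array([.6226,.0177,.1674]);cr=P-.039*X-.0123*Z
def edges(im,C,yy,th=70,ns=0.):
    f=cv2.cvtColor(im,cv2.COLOR_BGR2HSV);a=np.arange(-.03,.03,.0005)
    q=np.array([proj(C,cr+Y*yy+x*X+ns*Z) for x in a],np.float32)
    m=np.max(im,2).astype(np.float32);r=cv2.remap(m,q[:,0][None],q[:,1][None],cv2.INTER_LINEAR)[0]
    k=60+0*int(th);i=j=60
    while i>0 and r[i]<th:i-=1
    while j<len(a)-1 and r[j]<th:j+=1
    return a[i],a[j]
def dirs(C,yy):
    d=C[1][:3,3]-(cr+Y*yy);return (d@X)/(d@Z)
def run(views,ys):
    for yy in ys:
        A=[];B=[];t=''
        for n,im,C,th in views:
            e=edges(im,C,yy,th);m=(e[0]+e[1])/2;k=dirs(C,yy);A.append([1,-k]);B.append(m);t+=f' {n}[{e[0]*1e3:.1f},{e[1]*1e3:.1f}] k={k:.2f}'
        so=np.linalg.lstsq(np.array(A),np.array(B),rcond=None);print(yy,'s,n mm',np.round(so[0]*1e3,1),t)
E
python3 - <<'E'
from st import *
W=cam('wrist',{'tcp_pos':[.59065401,-.01324789,.20391542],'ee_rot':[-2.405,-2.019,.002]})
w,s,t=[cv2.imread(f'pics/{n}.png') for n in('w12','s13','t13')]
run([('w',w,W,140),('s',s,cam('scene'),72),('t',t,cam('top'),62)],[-.07,-.055,-.02,0,.02,.033,.045])
E
```

```text
-0.07 s,n mm [0.5 8.3]  w[-16.0,7.0] k=0.63 s[-6.5,8.0] k=-0.02 t[-11.0,4.5] k=0.43
-0.055 s,n mm [ 0.3 -3. ]  w[-19.5,29.5] k=0.63 s[-8.5,11.5] k=-0.02 t[-12.0,7.0] k=0.43
-0.02 s,n mm [1.3 4.8]  w[-15.5,12.5] k=0.63 s[-8.0,11.0] k=-0.02 t[-10.5,8.5] k=0.43
0 s,n mm [1.7 9.2]  w[-15.5,8.0] k=0.63 s[-5.5,9.5] k=-0.02 t[-11.0,5.5] k=0.43
0.02 s,n mm [ 3.7 -1.1]  w[-15.0,29.5] k=0.63 s[-2.0,12.0] k=-0.02 t[-9.0,9.0] k=0.43
0.033 s,n mm [ 2.6 -1.8]  w[-19.0,29.5] k=0.63 s[-6.5,13.0] k=-0.02 t[-8.0,10.5] k=0.43
0.045 s,n mm [ 1.5 -2.3]  w[-19.0,29.5] k=0.63 s[-8.0,13.0] k=-0.02 t[-14.0,12.0] k=0.43
```

```bash
python3 - <<'E'
from st import *
W=cam('wrist',{'tcp_pos':[.59065401,-.01324789,.20391542],'ee_rot':[-2.405,-2.019,.002]})
w,s,t=[cv2.imread(f'pics/{n}.png') for n in('w12','s13','t13')]
run([('w',w,W,160),('s',s,cam('scene'),125),('t',t,cam('top'),105)],[-.08,-.075,-.07,-.066,0,.003])
S,T=cam('scene'),cam('top')
# lips and collar, blue plate corners for model check
for n,im,C in(('s',s,S),('t',t,T)):
    h=cv2.cvtColor(im,cv2.COLOR_BGR2HSV);b=cv2.inRange(h,(100,110,40),(125,255,255))
    for yy in(-.05,-.03,.03,.05):
        col=[]
        for a in np.arange(-.03,.1,.002):
            u,v=np.round(proj(C,cr+Y*yy+a*X-.0097*Z)).astype(int);col.append('B' if b[v,u] else ('y' if 18<h[v,u,0]<34 and h[v,u,1]>110 else ('#' if h[v,u,2]<62 else '.')))
        print(n,yy,''.join(col))
# round end in each view: dark extent along Y
for n,im,C,th in(('s',s,S,125),('t',t,T,105)):
    for nn in(0,.007):
        r=[np.max(im[tuple(np.round(proj(C,cr+Y*y+nn*Z+.001*X)).astype(int)[::-1])]) for y in np.arange(-.11,-.07,.002)];print(n,nn,[int(x) for x in r])
E
```

```text
-0.08 s,n mm [0.6 8.9]  w[-16.5,6.5] k=0.63 s[-8.5,10.0] k=-0.02 t[-12.5,6.0] k=0.43
-0.075 s,n mm [0.5 8.6]  w[-16.5,7.0] k=0.63 s[-8.5,10.0] k=-0.02 t[-13.0,6.5] k=0.43
-0.07 s,n mm [0.5 8.6]  w[-16.5,7.0] k=0.63 s[-8.5,10.0] k=-0.02 t[-13.5,7.0] k=0.43
-0.066 s,n mm [0.6 8.5]  w[-16.5,7.0] k=0.63 s[-8.5,10.0] k=-0.02 t[-13.0,7.0] k=0.43
0 s,n mm [1.2 9.6]  w[-15.5,8.5] k=0.63 s[-7.5,11.5] k=-0.02 t[-18.5,9.0] k=0.43
0.003 s,n mm [ 2.4 11.6]  w[-15.5,8.5] k=0.63 s[-7.5,14.0] k=-0.02 t[-18.5,9.5] k=0.43
s -0.05 ............#########BBBBBBBBBBBBBBBBBBBBBBBBBBBBBBBBBBBBB###....
s -0.03 .........BBB#########BBBBBBBBBBBB.yyyyyy.........................
s 0.03 ............#########BBBBBBBBBBBBBBBBBBBBB.......................
s 0.05 ...........BBBB####BBBBBBBBBBBBBBBBBBBBBBBBBBBBBBBBBBBBBBBB##....
t -0.05 .......#########BBBBBBBBBBBBBBBBBBBBBBBBBBBBBBB...BBBBB######....
t -0.03 ........#########BBBBBBBBBBBBBBBBBBBBBBB.........................
t 0.03 .........########BBBBBBBBBBBBBBBBBBBBBBB...............####......
t 0.05 .......############BBBBBBBBBBBBBBBBBBBBBBBBBBBB..BBBBBB#####.....
s 0 [206, 206, 189, 169, 128, 60, 60, 47, 47, 45, 45, 47, 45, 47, 43, 46, 47, 47, 49, 48]
s 0.007 [205, 205, 206, 206, 189, 189, 128, 60, 60, 47, 47, 45, 45, 47, 45, 47, 44, 46, 47, 47]
t 0 [169, 169, 170, 171, 169, 171, 171, 162, 129, 76, 44, 43, 42, 38, 37, 39, 39, 42, 38, 43]
t 0.007 [170, 170, 170, 169, 171, 172, 171, 167, 143, 91, 51, 41, 41, 42, 46, 45, 41, 41, 40, 43]
```

The offset may come from my plate-height model rather than the stone. I check the plate's own height at the opening edge, up-slope of the tab.

```bash
python3 - <<'E'
from st import *
W=cam('wrist',{'tcp_pos':[.59065401,-.01324789,.20391542],'ee_rot':[-2.405,-2.019,.002]})
w,s,t=[cv2.imread(f'pics/{n}.png') for n in('w12','s13','t13')]
def prof(im,C,yy,a,n=-.0097):
    h=cv2.cvtColor(im,cv2.COLOR_BGR2HSV)[:,:,1].astype(np.float32)
    q=np.array([proj(C,cr+Y*yy+x*X+n*Z) for x in a],np.float32);return cv2.remap(h,q[:,0][None],q[:,1][None],cv2.INTER_LINEAR)[0]
a=np.arange(.042,.070,.001)
for yy in(-.032,-.028,.028,.032):
    A=[];B=[];tx=''
    for n,im,C in(('w',w,W),('s',s,cam('scene')),('t',t,cam('top'))):
        r=prof(im,C,yy,a);i=np.where((r[:-1]>=105)&(r[1:]<105))[0]
        d=C[1][:3,3]-(cr+Y*yy+.05*X-.0097*Z);k=(d@X)/(d@Z);e=a[i[0]] if len(i) else np.nan
        tx+=f' {n} {e*1e3:.0f} k={k:.2f}'
        if len(i):A.append([1,-k]);B.append(e)
    print(yy,tx,np.round(np.linalg.lstsq(np.array(A),np.array(B),rcond=None)[0]*1e3,1) if len(A)>1 else '')
# lower plate edge / lips brightness in scene and wrist along s, off-slot
for n,im,C in(('w',w,W),('s',s,cam('scene')),('t',t,cam('top'))):
    print(n,[int(x) for x in prof(im,C,.024,np.arange(-.03,.0,.002))],[int(x) for x in prof(im,C,-.024,np.arange(-.03,.0,.002))])
E
```

```text
-0.032  w 49 k=0.32 s 48 k=-0.08 t 49 k=0.36 [48.2 -2.3]
-0.028  w 49 k=0.32 s 48 k=-0.08 t 49 k=0.36 [48.2 -2.3]
0.028  w 50 k=0.32 s 52 k=-0.08 t 49 k=0.36 [51.5  6. ]
0.032  w 50 k=0.32 s 52 k=-0.08 t 49 k=0.36 [51.5  6. ]
w [3, 2, 2, 3, 3, 19, 26, 22, 29, 28, 26, 31, 27, 27, 27] [4, 2, 2, 3, 11, 23, 27, 26, 24, 24, 24, 23, 27, 20, 22]
s [23, 20, 16, 16, 16, 15, 16, 27, 37, 34, 41, 58, 68, 44, 23] [19, 13, 8, 8, 8, 9, 9, 13, 43, 110, 182, 157, 73, 19, 9]
t [6, 8, 10, 10, 9, 12, 23, 33, 35, 26, 12, 20, 16, 16, 27] [8, 9, 9, 9, 6, 8, 12, 10, 16, 19, 19, 23, 23, 26, 29]
```

```bash
python3 - <<'E'
from st import *
W=cam('wrist',{'tcp_pos':[.59065401,-.01324789,.20391542],'ee_rot':[-2.405,-2.019,.002]})
w,s,t=[cv2.imread(f'pics/{n}.png') for n in('w12','s13','t13')]
a=np.arange(-.03,.03,.0005)
for yy in(-.015,0,.015):
    A=[];B=[];tx=''
    for n,im,C in(('w',w,W),('s',s,cam('scene')),('t',t,cam('top'))):
        f=im.astype(np.float32);q=np.array([proj(C,P+Y*yy+x*X+.014*Z) for x in a],np.float32)
        r=cv2.remap(f[:,:,2]-f[:,:,0],q[:,0][None],q[:,1][None],cv2.INTER_LINEAR)[0]   # yellow: R-B
        k0=np.argmax(r*(abs(a)<.008));i=k0
        while i>0 and r[i]>r[k0]/2:i-=1
        j=k0
        while j<len(a)-1 and r[j]>r[k0]/2:j+=1
        d=C[1][:3,3]-(P+Y*yy);k=(d@X)/(d@Z);tx+=f' {n}[{a[i]*1e3:.1f},{a[j]*1e3:.1f}]k={k:.2f}';A.append([1,-k]);B.append(a[i]+.006)
    print(yy,tx,np.round(np.linalg.lstsq(np.array(A),np.array(B),rcond=None)[0]*1e3,1))
E
```

```text
-0.015  w[-6.0,12.5]k=0.43 s[-3.0,6.5]k=-0.07 t[-5.0,14.5]k=0.39 [2.7 5.3]
0  w[-10.5,16.0]k=0.43 s[-4.0,7.0]k=-0.07 t[-14.5,14.5]k=0.39 [ 0.6 17. ]
0.015  w[-7.0,16.0]k=0.43 s[-4.0,7.0]k=-0.07 t[-4.5,14.5]k=0.39 [1.8 4. ]
```

The tab's own top edge shows the same height bias in my model, and the collar's projected width (27 mm) matches its flat side lying on the plate. The stone is seated, the hand is clear and everything is at rest, so I hand in.

```bash
python3 -c "
from cell import workorder
print(workorder.finish_job())"
```

```text
the job is handed in; nothing more can be done
None
```

I put the marker in the tray, hung the carriage locked on the red rung (about 0.112 m) and laid the air stone in the cradle; the job is handed in with no verdict returned. My camera check put the stone's height anywhere from level to about 4 mm high (±6 mm allowed), and I did not confirm it by touch.

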